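# Reset the soy-milk boiler through its splash-shuttered key well

### The job

Reset the boiler: with your fingertips push the red unit's splash shutter fully open, reach into the well and press the sunken red key all the way down, hold it there for about a second, let it come up, then push the shutter fully shut again and draw back. Only touch and push: do not pinch the shutter's tab, do not pick anything up, and leave the blue unit and the bowl, bottle and cup as they are.

Things in the scene. Friction and masses are not known exactly. Their poses are not given: they have to be found in the camera images.
- console: Boiler control console: a low metal base 240 by 250 mm, 25 mm high, with both key units on it and a grey strip with lamps and a gauge (65 mm high, tops to 70 mm) along its far edge, 99 to 135 mm along its x from the origin. Origin on the work surface near its middle; x points away from the robot, z up. Fixed.
- red_unit: This is the boiler's reset. Fixed grey block 130 (x) by 84 (y) by 48 mm high on the console's 25 mm base, with red side rails (5 mm high), red tab and red key. Origin under its well's centre; block from x = -40 to +90 mm. x: the way the shutter opens (away from the robot, within 25 degrees), z up. Red and blue units are alike but for colour and may swap places.
- red_well (a point): Centre of the mouth of the red unit's well, level with the block's top (73 mm over the work surface): a square hole 42 by 42 mm, sides along the unit's x and y, 38 mm deep to its floor, with the key standing in it.
- red_key_top (a point): Centre of the top of the red key, a round key 28 mm across, 22 mm below the mouth of the well when up; a spring brings it back.
- red_key (a joint): Travel of that key in m: 0 up, 0.006 fully down. Needs 1.5 N to start and 5 N to go fully down.
- red_shutter (a joint): Travel of that unit's splash shutter in m along the unit's x: 0 shut over the well (perhaps found up to 14 mm open), 0.056 fully open, well free. About 1.2 N of friction; it stays where left, with firm stops at both ends.
- red_tab_mid (a point): Middle of the upright red tab on the white shutter (shutter plate 56 by 54 mm, 3 mm thick, lying on the block). The tab is 8 mm thick along x, 36 mm wide along y and stands 22 mm above the plate; this point is 11 mm above the plate, and 18 mm beyond the well's centre along x when shut.
- blue_unit: This is the drain control: leave it alone. Fixed grey block 130 (x) by 84 (y) by 48 mm high on the console's 25 mm base, with blue side rails (5 mm high), blue tab and blue key. Origin under its well's centre; block from x = -40 to +90 mm. x: the way the shutter opens (away from the robot, within 25 degrees), z up. Red and blue units are alike but for colour and may swap places.
- blue_well (a point): Centre of the mouth of the blue unit's well, level with the block's top (73 mm over the work surface): a square hole 42 by 42 mm, sides along the unit's x and y, 38 mm deep to its floor, with the key standing in it.
- blue_key_top (a point): Centre of the top of the blue key, a round key 28 mm across, 22 mm below the mouth of the well when up; a spring brings it back.
- blue_key (a joint): Travel of that key in m: 0 up, 0.006 fully down. Needs 1.5 N to start and 5 N to go fully down.
- blue_shutter (a joint): Travel of that unit's splash shutter in m along the unit's x: 0 shut over the well (perhaps found up to 14 mm open), 0.056 fully open, well free. About 1.2 N of friction; it stays where left, with firm stops at both ends.
- blue_tab_mid (a point): Middle of the upright blue tab on the white shutter (shutter plate 56 by 54 mm, 3 mm thick, lying on the block). The tab is 8 mm thick along x, 36 mm wide along y and stands 22 mm above the plate; this point is 11 mm above the plate, and 18 mm beyond the well's centre along x when shut.
- bowl: White bowl, 110 mm across, 55 mm high, loose, on the robot's right of the console. Origin: centre of its underside. Leave alone.
- sauce_bottle: Yellow sauce bottle, 54 mm across, 130 mm high, loose, on the robot's left of the console. Origin: centre of its underside. Leave alone.
- cup: Green cup, 76 mm across the rim, 90 mm high, loose, on the robot's left of the console, nearer the robot than the bottle. Origin: centre of its underside. Leave alone.

How it is judged:
By the outcome, as a careful person would: the job done as asked, in the order asked, and still so for the second after the job is handed in, with the robot touching nothing.
It also fails if it takes over 48 s, if anything falls off the work surface, if the arm or the gripper's body presses on something with over 40 N, if the wrist force passes 120 N, or if a joint passes its speed limit or range.

### The arm

A 7-joint arm with a two-finger parallel gripper is mounted at the origin on the work surface. World frame = base frame: x ahead of the robot, y to its left, z up, the work surface at z = 0. Lengths are in m, angles in rad, forces in N, time in s.
With the tool pointing down it reaches from about 0.425 to 1.025 m from the base axis. Payload 9.4 kg.
Tool frame: the origin (TCP) lies at the very end of the fingers, on their centre line; the grasp point (between the pads) lies 19 mm behind it (ctrl.grip_point_offset is the distance from the TCP to the grasp point, in m); z points along the fingers, y is the line along which they close (so a half turn about z gives the same grasp; the last joint's range is limited). The gripper opens to 93 mm and grips with 3 to 60 N. Pads are 15 mm wide; open, the fingers measure 128 mm over their backs; the gripper's body (75 mm by 188 mm) begins 65 mm behind the grasp point.
Start: joints at [-1.308, 0.599, -0.003, 1.599, 0.002, 0.943, -0.08], TCP at [0.242, 0.684, 0.219] pointing down, gripper open.
Joint ranges: [-2.57, 2.57], [-0.35, 1.97], [-1.29, 1.29], [0.11, 2.56], [-1.05, 4.19], [0.11, 1.86], [-2.63, 2.63]. Speed limits (rad/s): [2.22, 2.22, 3.01, 3.01, 3.14, 3.14, 3.14].

### API

Orientations are given as a 3x3 rotation matrix whose columns are the frame's x, y, z axes.
In Python, from station import ctrl gives the robot as it stands. The module is installed in compiled form; this text tells all that it offers.
- The arm moves only by the tool apply_moves, never from a script. Its argument "commands" is a list of rows, each a list of 2 entries, a list of its own where there are three numbers: the shift along the tool's x, y, z in cm, then the turn about the tool's z in rad. In form: [[[dx, dy, dz], roll], ...]. A call has exactly 5 rows; each row is the pose to reach, as a shift and turn from the pose commanded when the call began, along the tool's axes at that moment; what a row does not reach only later rows make up. A row lasts 1/8 s, in which the tool goes at most 62.5 mm and 10.7 degrees, less where a joint would pass 70% of its speed; a pose out of reach is approached as far as the arm can. A call with a gripper value outside its range is refused whole. "hand" is the finger opening in cm, from 0 to 9.3, set as the call begins (left out, the last holds). The fingers move at their own pace and stop on an object; "squeeze" is the grip in N (left out, the last holds). Time passes only in rows, so rows that repeat a pose let the fingers close, or fill a call up. It gives the time, the measured TCP pose, the force and the opening at its end, in the units of the state.
- ctrl.state(): the state, without advancing time (a new reading comes with each control period).
- ctrl.read_camera(name): name is "scene" or "top" or "wrist"; returns a dict with "pixels" (384x512x3 uint8, red, green, blue), "mtx" (3x3 intrinsics, pixels), "eye" and "rotation" of the camera in the world. Camera axes: x right, y down, z forward; pixel columns grow to the right and rows downward; lengths in m; the calibration is good to about 2 mm. A picture is of the moment at which its call begins. There is no depth.
- ctrl.finish_job(): hands the job in, once; it reports no verdict.
The state is a dict: "clock": time; "joint_positions": joint angles; "qd": joint speeds; "tau": joint torques, N m; "eef_pos": TCP position; "eef_rot": TCP orientation; "wrist_force": force on the tool from outside, world axes, zero at the start; "moment": the same for the moment, N m; "grip_width": finger opening in m.
Only numpy, scipy, OpenCV 4.12 (cv2) and the standard library are available. Lean on these libraries where they do the work, as an engineer would, in place of code of your own. Each camera call takes 0.05 s, during which the arm holds its last target. There are 200 camera calls.

## Working session

There is one attempt and no reset: what is moved stays moved. The work goes in short steps, Python scripts to look and compute and a tool call to move; the robot and the scene stay as the last step left them, time stands still between calls to the robot, and variables do not carry over. Pictures are saved under pics/ and viewed, on a budget of 10 in all, crops included, one or two more only if the job needs it, and the job is handed in when it is done.

Besides the shell and the picture viewer there is one more tool, called after "Emit:" by a JSON object that holds its "op" and its "data", one argument or row to a line. apply_moves: Moves the arm, as the interface text tells. Its arguments: {"type":"object","properties":{"commands":{"type":"array"},"hand":{"type":"number"},"squeeze":{"type":"number"}},"required":["commands"]}

```bash
mkdir -p pics
cat > h.py <<'E'
import numpy as np, cv2, json
from station import ctrl
def snap(n,f):
    c=ctrl.read_camera(n); cv2.imwrite(f'pics/{f}.png',c['pixels'][:,:,::-1])
    np.savez(f'pics/{f}.npz',**{k:np.array(c[k]) for k in('pixels','mtx','eye','rotation')}); return c
def load(f): return dict(np.load(f'pics/{f}.npz'))
def ray(c,uv):
    d=np.linalg.inv(c['mtx'])@[uv[0],uv[1],1]; d=c['rotation']@d; return c['eye'],d/np.linalg.norm(d)
def atz(c,uv,z):
    e,d=ray(c,uv); return e+d*(z-e[2])/d[2]
def tri(cs,uvs):
    A=0;b=0
    for c,uv in zip(cs,uvs):
        e,d=ray(c,uv); P=np.eye(3)-np.outer(d,d); A=A+P; b=b+P@e
    return np.linalg.solve(A,b)
def proj(c,p):
    q=c['mtx']@(c['rotation'].T@(np.array(p)-c['eye'])); return q[:2]/q[2]
def st():
    s=ctrl.state(); print({k:np.round(s[k],4).tolist() for k in('clock','joint_positions','eef_pos','eef_rot','wrist_force','grip_width')})
E
python3 - <<'E'
from h import *
np.set_printoptions(precision=4,suppress=True)
st()
for n in('top','scene'):
    c=snap(n,n+'0'); print(n,c['eye'],c['rotation'].tolist(),c['mtx'].tolist())
E
```

```text
{'clock': 0.0, 'joint_positions': [-1.3077, 0.6002, -0.0026, 1.6001, 0.0018, 0.9429, -0.0798], 'eef_pos': [0.2415, 0.6831, 0.2177], 'eef_rot': [[-0.9428, 0.3332, -0.0004], [0.3332, 0.9428, -0.0015], [-0.0001, -0.0016, -1.0]], 'wrist_force': [0.3659, -0.2334, 0.1962], 'grip_width': 0.0931}
top [0.421  0.0505 1.0893] [[-0.029681604371295522, -0.9962185408427087, 0.08165550344692503], [-0.9993573347528492, 0.027933878606289077, -0.022463657353407464], [0.020097757029780346, -0.08226978368291725, -0.9964074281412892]] [[491.1292633536955, 0.0, 247.59735578104417], [0.0, 491.1292633536955, 189.88255758848942], [0.0, 0.0, 1.0]]
scene [ 0.8507 -0.4948  0.7619] [[0.8439794386705428, 0.3934402867093937, -0.3645592515564308], [0.536298644557575, -0.6304915783342898, 0.561127555458867], [-0.009081351609903658, -0.6690927517493864, -0.7431234208456703]] [[459.0201434108235, 0.0, 259.0238714315897], [0.0, 459.0201434108235, 193.31716038608886], [0.0, 0.0, 1.0]]
```

View pics/top0.png

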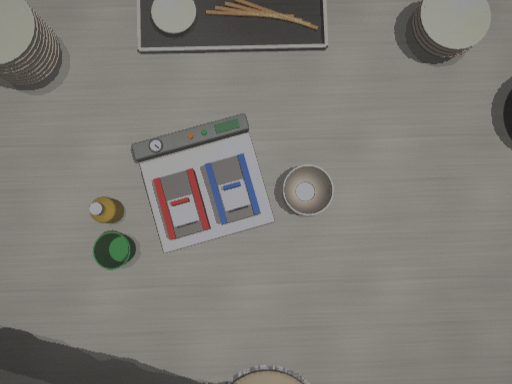

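View pics/scene0.png

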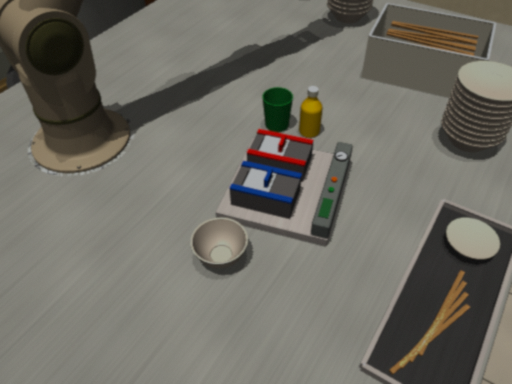

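Top view: the red unit is the left one (tab at about (180,202), rails from (157,180)/(192,170) to (172,238)/(207,229)). The blue unit is on its right, the bowl at (307,190), the bottle at (103,209) and the cup at (112,250). The scene view agrees: red tab at (282,145), blue tab at (268,178).

```bash
cat >> h.py <<'E'
def redblobs(c,amin=12):
    h=cv2.cvtColor(np.ascontiguousarray(c['pixels']),cv2.COLOR_RGB2HSV)
    m=(((h[...,0]<8)|(h[...,0]>172))&(h[...,1]>140)&(h[...,2]>60)).astype(np.uint8)
    n,l,s,ce=cv2.connectedComponentsWithStats(m)
    return [(s[i,4],s[i,:4],ce[i],np.argwhere(l==i)[:,::-1]) for i in range(1,n) if s[i,4]>=amin]
E
python3 - <<'E'
from h import *
np.set_printoptions(precision=4,suppress=True)
for f,z in(('top0',.078),('scene0',.078)):
    c=load(f)
    for a,s,ce,p in redblobs(c):
        w=np.array([atz(c,q,z)[:2] for q in p],np.float32)
        r=cv2.minAreaRect(w); b=cv2.boxPoints(r)
        print(f,a,s,ce,'ctr',np.array(r[0]),np.array(r[1]),r[2]); print(b.tolist())
E
```

```text
top0 347 [187 169  22  60] [197.4957 198.5994] ctr [0.4886 0.1314] [0.1266 0.0116] 14.19375991821289
[[0.42578887939453125, 0.12146012485027313], [0.42862802743911743, 0.11023487150669098], [0.5513255000114441, 0.14126788079738617], [0.5484863519668579, 0.15249313414096832]]
top0 356 [154 178  22  61] [164.1994 208.2303] ctr [0.4712 0.2001] [0.1268 0.0117] 14.222786903381348
[[0.4083288908004761, 0.19015628099441528], [0.4111955165863037, 0.17884650826454163], [0.5341260433197021, 0.2100047469139099], [0.5312594175338745, 0.22131451964378357]]
top0 52 [171 198  17   7] [179.4231 201.2308] ctr [0.4843 0.169 ] [0.0062 0.0343] 13.71525764465332
[[0.47724324464797974, 0.1849035918712616], [0.48537129163742065, 0.15159952640533447], [0.49135416746139526, 0.15305966138839722], [0.48322612047195435, 0.18636372685432434]]
scene0 333 [257 129  56  22] [284.7958 137.3093] ctr [0.4754 0.1801] [0.1294 0.0578] 14.157022476196289
[[0.4056594669818878, 0.1922762095928192], [0.41979095339775085, 0.13625237345695496], [0.5452356338500977, 0.1678946614265442], [0.5311042070388794, 0.22391849756240845]]
scene0 344 [247 149  59  17] [276.6628 157.2238] ctr [0.4892 0.13  ] [0.1308 0.0187] 14.666893005371094
[[0.4235948324203491, 0.12249598652124405], [0.42833608388900757, 0.10438066720962524], [0.5548702478408813, 0.1374981701374054], [0.5501289963722229, 0.1556134819984436]]
```

Emit:
{"op": "apply_moves", "data": {
  "commands": [
    [[-3.8, -4.2, 0], -0.118],
    [[-7.5, -8.5, 0], -0.235],
    [[-11.3, -12.7, 0], -0.353],
    [[-15, -16.9, 0], -0.47],
    [[-18.8, -21.1, 0], -0.588]
  ],
  "hand": 0,
  "squeeze": 20
}}

```text
clock: 0.72
eef_pos: [0.349, 0.4201, 0.2184]
eef_rot: [[-0.968, -0.25, -0.0], [-0.25, 0.968, -0.0], [0.0, -0.0, -1.0]]
wrist_force: [1.2, 0.4, 1.0]
grip_width: 0.0479
```

```bash
cat >> h.py <<'E'
# unit frame
W=np.array([.4557,.1596]); YAW=np.deg2rad(14.2)
def goto(ux,uy,z,yaw=None,W=None):
    """print shift (cm) in current tool axes & roll to reach unit coords (m)"""
    W=globals()['W'] if W is None else W; yaw=YAW if yaw is None else yaw
    s=ctrl.state(); R=np.array(s['eef_rot']); p=np.array(s['eef_pos'])
    c,sn=np.cos(yaw),np.sin(yaw)
    t=np.array([W[0]+c*ux-sn*uy, W[1]+sn*ux+c*uy, z])
    roll=-((yaw-np.arctan2(R[1,0],R[0,0])+np.pi/2)%np.pi-np.pi/2)
    d=p[:2]-W
    print('unit pos mm',np.round(1e3*np.array([c*d[0]+sn*d[1],-sn*d[0]+c*d[1],p[2]]),1),'shift cm',np.round(R.T@(t-p)*100,2),'roll',round(roll,4))
E
python3 - <<'E'
from h import *
st(); goto(-.02,0,.2)
E
```

```text
{'clock': 0.725, 'joint_positions': [-0.8533, 0.3915, -0.1741, 2.0029, 0.0969, 0.7553, 0.7379], 'eef_pos': [0.349, 0.4201, 0.2184], 'eef_rot': [[-0.9683, -0.2496, -0.0], [-0.2496, 0.9683, -0.0004], [0.0001, -0.0004, -1.0]], 'wrist_force': [1.2394, 0.3947, 0.9937], 'grip_width': 0.0479}
unit pos mm [-39.5 278.7 218.4] shift cm [ -1.83 -27.88   1.85] roll 0.0044
```

Emit:
{"op": "apply_moves", "data": {
  "commands": [
    [[-0.4, -5.6, 0.4], 0.0],
    [[-0.7, -11.2, 0.7], 0.0],
    [[-1.1, -16.7, 1.1], 0.004],
    [[-1.5, -22.3, 1.5], 0.004],
    [[-1.8, -27.9, 1.8], 0.004]
  ]
}}

```text
clock: 1.35
eef_pos: [0.4349, 0.1542, 0.2005]
eef_rot: [[-0.97, -0.242, 0.0], [-0.242, 0.97, -0.0], [-0.0, -0.0, -1.0]]
wrist_force: [0.4, 0.4, -0.1]
grip_width: 0.001
```

Run:
```python
from h import *
np.set_printoptions(precision=4,suppress=True)
st(); goto(-.02,0,.2); c=snap('wrist','w0'); print(c['eye'],c['rotation'])
for a,s,ce,p in redblobs(c,30):
    w=np.array([atz(c,q,.078)[:2] for q in p],np.float32); r=cv2.minAreaRect(w); print(a,s,ce,r)
print('pred well',proj(c,[*W,.073]))
```

```text
{'clock': 1.35, 'joint_positions': [-0.3556, 0.3173, -0.1388, 2.1981, 0.0734, 0.6303, 1.2683], 'eef_pos': [0.4349, 0.1542, 0.2005], 'eef_rot': [[-0.9703, -0.242, 0.0001], [-0.242, 0.9703, -0.0], [-0.0001, -0.0, -1.0]], 'wrist_force': [0.4428, 0.3739, -0.1042], 'grip_width': 0.001}
unit pos mm [-21.5  -0.2 200.5] shift cm [-0.15  0.02  0.05] roll -0.0034
[0.3697 0.1382 0.3652] [[-0.2425  0.9407  0.2372]
 [ 0.9701  0.2354  0.0583]
 [-0.001   0.2443 -0.9697]]
755 [216 166  14  65] [222.1722 197.4212] ((0.45871737599372864, 0.12450527399778366), (0.07006070017814636, 0.01255592331290245), 14.748879432678223)
769 [283 166  14  65] [288.9948 197.5878] ((0.44171103835105896, 0.19251903891563416), (0.0699496865272522, 0.012709529139101505), 14.030584335327148)
30 [254 225   3  15] [255.0333 233.8667] ((0.4866058826446533, 0.16696932911872864), (0.016264235600829124, 0.0021812529303133488), 14.060924530029297)
pred well [255.321  202.6163]
```

View pics/w0.png

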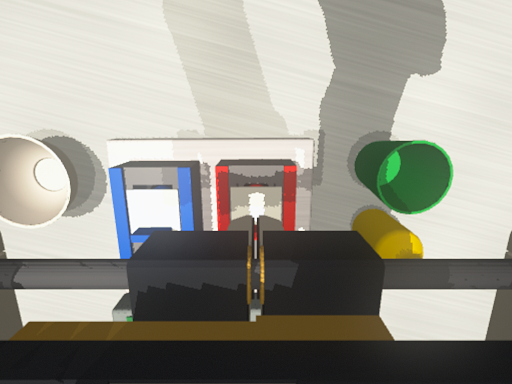

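The red rails agree with the top-view estimate to within 1 mm and 0.3°. The rail ends are at rows 166 and 231, columns 222 and 289. The blue tab is at (155,237). I'm going down behind the tab.

Emit:
{"op": "apply_moves", "data": {
  "commands": [
    [[-0.4, 0, 3.5], -0.003],
    [[-0.8, 0, 6.5], -0.003],
    [[-1.2, 0, 9], -0.003],
    [[-1.6, 0, 10.8], -0.003],
    [[-1.6, 0, 11.6], -0.003]
  ]
}}

```text
clock: 2.02
eef_pos: [0.4498, 0.1599, 0.0836]
eef_rot: [[-0.97, -0.245, -0.001], [-0.245, 0.97, -0.001], [0.001, -0.0, -1.0]]
wrist_force: [-0.6, 0.4, 0.4]
grip_width: 0.0002
```

Run:
```python
from h import *
st(); goto(.0625,0,.084); c=snap('scene','s1'); 
im=cv2.imread('pics/s1.png')[90:230,200:370]; cv2.imwrite('pics/s1c.png',cv2.resize(im,None,fx=4,fy=4,interpolation=cv2.INTER_CUBIC))
```

```text
{'clock': 2.025, 'joint_positions': [-0.3951, 0.5338, -0.0916, 2.2687, 0.1377, 0.3454, 1.2144], 'eef_pos': [0.4498, 0.1599, 0.0836], 'eef_rot': [[-0.9696, -0.2448, -0.0013], [-0.2448, 0.9696, -0.0006], [0.0014, -0.0003, -1.0]], 'wrist_force': [-0.6121, 0.4085, 0.3603], 'grip_width': 0.0002}
unit pos mm [-5.6  1.7 83.6] shift cm [-6.81 -0.17 -0.05] roll -0.0005
```

View pics/s1c.png

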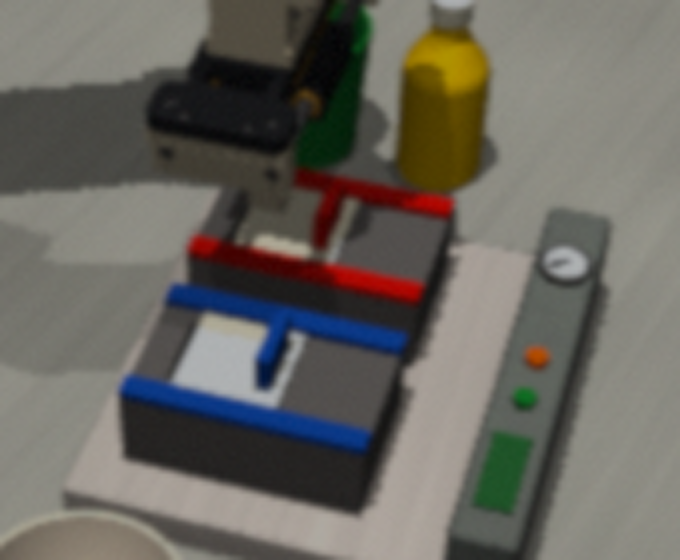

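The finger is over the red plate just behind the red tab (tab at crop pixel (328,215)) and clear of everything else. Now I push the shutter open.

Emit:
{"op": "apply_moves", "data": {
  "commands": [
    [[-1.0, -0.1, 0], 0],
    [[-2.0, -0.2, 0], 0],
    [[-3.0, -0.2, 0], 0],
    [[-4.0, -0.2, 0], 0],
    [[-5.0, -0.2, 0], 0]
  ]
}}

```text
clock: 2.7
eef_pos: [0.4997, 0.1702, 0.0848]
eef_rot: [[-0.97, -0.245, 0.0], [-0.245, 0.97, -0.0], [-0.0, -0.0, -1.0]]
wrist_force: [-1.9, -0.0, 1.1]
grip_width: 0.0005
```

Run:
```python
from h import *
st(); goto(.0625,0,.084)
```

```text
{'clock': 2.7, 'joint_positions': [-0.3642, 0.5679, -0.1021, 2.1574, 0.1344, 0.422, 1.2449], 'eef_pos': [0.4997, 0.1702, 0.0848], 'eef_rot': [[-0.9696, -0.2446, 0.0001], [-0.2446, 0.9696, -0.0001], [-0.0, -0.0001, -1.0]], 'wrist_force': [-1.9394, -0.0016, 1.103], 'grip_width': 0.0005}
unit pos mm [45.3 -0.6 84.8] shift cm [-1.72  0.06  0.08] roll -0.0007
```

Contact force is about 1.9 N, which fits the shutter's friction. I'll push on to the stop slowly.

Emit:
{"op": "apply_moves", "data": {
  "commands": [
    [[-0.6, 0, 0], 0],
    [[-1.1, 0, 0], 0],
    [[-1.5, 0, 0], 0],
    [[-1.8, 0, 0], 0],
    [[-1.9, 0, 0], 0]
  ]
}}

```text
clock: 3.32
eef_pos: [0.5144, 0.1738, 0.0843]
eef_rot: [[-0.969, -0.245, -0.006], [-0.245, 0.969, -0.002], [0.006, -0.001, -1.0]]
wrist_force: [-11.0, -1.5, 9.1]
grip_width: 0.0003
```

Run:
```python
from h import *
st(); goto(.0625,0,.084)
```

```text
{'clock': 3.325, 'joint_positions': [-0.357, 0.5819, -0.1054, 2.1192, 0.1321, 0.4525, 1.254], 'eef_pos': [0.5144, 0.1738, 0.0843], 'eef_rot': [[-0.9695, -0.2452, -0.0056], [-0.2452, 0.9695, -0.0024], [0.006, -0.001, -1.0]], 'wrist_force': [-10.9527, -1.4641, 9.1106], 'grip_width': 0.0003}
unit pos mm [60.4 -0.6 84.3] shift cm [-0.21  0.06  0.03] roll -0.0001
```

Emit:
{"op": "apply_moves", "data": {
  "commands": [
    [[1.5, 0, 0], 0],
    [[2.5, 0, -2.0], 0],
    [[4.5, 0, -5], 0],
    [[6.5, 0, -7], 0],
    [[8.4, 0, -8], 0]
  ]
}}

```text
clock: 3.95
eef_pos: [0.4356, 0.1541, 0.1656]
eef_rot: [[-0.97, -0.245, 0.002], [-0.245, 0.97, 0.001], [-0.002, 0.0, -1.0]]
wrist_force: [-0.2, -0.1, -0.0]
grip_width: 0.0006
```

Run:
```python
from h import *
st(); goto(0,0,.08); c=snap('wrist','w2'); snap('top','t2'); s=snap('scene','s2')
a=cv2.imread('pics/w2.png')[150:330,180:380]; b=cv2.imread('pics/t2.png')[150:250,140:240]; d=cv2.imread('pics/s2.png')[100:200,230:330]
f=lambda i:cv2.resize(i,(390,390),interpolation=cv2.INTER_CUBIC)
cv2.imwrite('pics/c2.png',np.hstack([f(b),f(d)]))
cv2.imwrite('pics/w2c.png',cv2.resize(a,None,fx=3,fy=3))
x=np.array([np.cos(YAW),np.sin(YAW)]);y=np.array([-x[1],x[0]])
for sx,sy in((-1,-1),(-1,1),(1,1),(1,-1)):
    p=[*(W+.021*(sx*x+sy*y)),.073]; print('well corner c2 px', np.round((proj(load('t2'),p)-[140,150])*3.9), np.round((proj(s,p)-[230,100])*3.9+[390,0]))
```

```text
{'clock': 3.95, 'joint_positions': [-0.3592, 0.3735, -0.137, 2.235, 0.0981, 0.5362, 1.2468], 'eef_pos': [0.4356, 0.1541, 0.1656], 'eef_rot': [[-0.9696, -0.2446, 0.002], [-0.2446, 0.9696, 0.0009], [-0.0022, 0.0003, -1.0]], 'wrist_force': [-0.1592, -0.1306, -0.034], 'grip_width': 0.0006}
unit pos mm [-20.9  -0.4 165.6] shift cm [-2.07  0.04  8.56] roll -0.0007
well corner c2 px [222. 281.] [498. 193.]
well corner c2 px [145. 303.] [521. 146.]
well corner c2 px [124. 227.] [591. 161.]
well corner c2 px [201. 205.] [569. 208.]
```

View pics/c2.png

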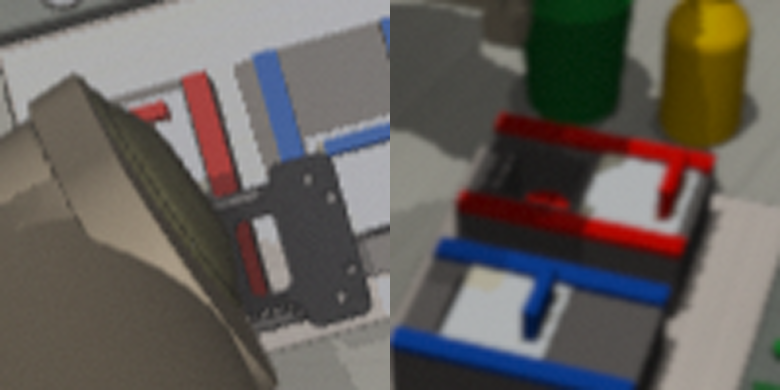

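View pics/w2.png

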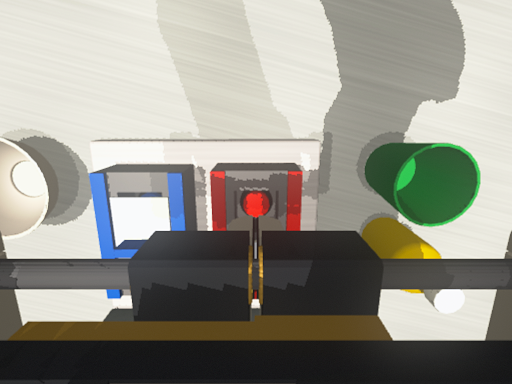

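The shutter is open: in the scene crop the red tab sits near the far end at (670,185) and the red key shows in the well at (545,200). The wrist view shows the whole key at (256,204).

Run:
```python
from h import *
c=load('w2'); x=np.array([np.cos(YAW),np.sin(YAW)]);y=np.array([-x[1],x[0]])
def u(p): d=p[:2]-W; return np.round([d@x*1e3,d@y*1e3],1)
for a,s,ce,p in redblobs(c,60):
    print(a,s,ce,'z51',u(atz(c,ce,.051)))
    if abs(ce[0]-256)<10:
        w=np.array([u(atz(c,q,.051)) for q in p],np.float32); print('key',w.min(0),w.max(0),cv2.minEnclosingCircle(w))
s=load('s2')
for t in (.050,.053,.056): # predicted tab top corners in s2 crop
    print(t,[np.round((proj(s,[*(W+(.018+t)*x+v*y),.098])-[230,100])*3.9+[390,0]).tolist() for v in(-.018,.018)])
```

```text
811 [210 171  16  60] [218.01233046 200.27127004] z51 [ -5.5 -38.3]
820 [286 171  16  60] [293.60365854 200.38658537] z51 [-5.4 39.1]
541 [243 191  27  27] [255.77079482 203.58225508] z51 [-2.   0.3]
key [-15.3 -12.8] [12.6 14. ] ((-1.5010126829147339, 0.49337372183799744), 14.14447021484375)
0.05 [[654.0, 189.0], [671.0, 147.0]]
0.053 [[660.0, 190.0], [676.0, 148.0]]
0.056 [[665.0, 191.0], [681.0, 149.0]]
```

Emit:
{"op": "apply_moves", "data": {
  "commands": [
    [[-1.0, 0.05, 3], 0],
    [[-1.95, 0.08, 6], 0],
    [[-1.95, 0.08, 8.5], 0],
    [[-1.95, 0.08, 10], 0],
    [[-1.95, 0.08, 10.6], 0]
  ]
}}

```text
clock: 4.72
eef_pos: [0.4548, 0.1598, 0.0569]
eef_rot: [[-0.97, -0.245, -0.002], [-0.245, 0.97, -0.001], [0.002, -0.0, -1.0]]
wrist_force: [-0.3, -0.6, 0.0]
grip_width: 0.0002
```

Run:
```python
from h import *
st(); goto(-.0013,0.0004,.041)
```

```text
{'clock': 4.725, 'joint_positions': [-0.3999, 0.5879, -0.0793, 2.2742, 0.1562, 0.286, 1.2022], 'eef_pos': [0.4548, 0.1598, 0.0569], 'eef_rot': [[-0.9696, -0.2448, -0.0017], [-0.2448, 0.9696, -0.0008], [0.0018, -0.0003, -1.0]], 'wrist_force': [-0.2632, -0.6392, 0.0464], 'grip_width': 0.0002}
unit pos mm [-0.8  0.4 56.9] shift cm [ 0.04 -0.    1.59] roll -0.0005
```

In the well without contact. Pressing now.

Emit:
{"op": "apply_moves", "data": {
  "commands": [
    [[0, 0, 0.5], 0],
    [[0, 0, 0.9], 0],
    [[0, 0, 1.3], 0],
    [[0, 0, 1.6], 0],
    [[0, 0, 1.7], 0]
  ]
}}

```text
clock: 5.35
eef_pos: [0.4552, 0.1599, 0.0443]
eef_rot: [[-0.97, -0.245, 0.003], [-0.245, 0.97, 0.001], [-0.003, 0.0, -1.0]]
wrist_force: [-8.4, -2.1, 58.8]
grip_width: 0.0004
```

Run:
```python
from h import *
st(); goto(-.0013,0.0004,.041)
```

```text
{'clock': 5.35, 'joint_positions': [-0.4084, 0.6118, -0.0679, 2.2836, 0.1623, 0.2475, 1.1967], 'eef_pos': [0.4552, 0.1599, 0.0443], 'eef_rot': [[-0.9696, -0.2447, 0.0029], [-0.2447, 0.9696, 0.0007], [-0.003, 0.0, -1.0]], 'wrist_force': [-8.4125, -2.106, 58.8332], 'grip_width': 0.0004}
unit pos mm [-0.4  0.4 44.3] shift cm [ 0.09 -0.    0.33] roll -0.0006
```

Fully down (tip at z 44.3 mm), but at 59 N, which is more than needed. I'll ease off slightly while keeping it down.

Emit:
{"op": "apply_moves", "data": {
  "commands": [
    [[0, 0, -0.1], 0],
    [[0, 0, -0.15], 0],
    [[0, 0, -0.15], 0],
    [[0, 0, -0.15], 0],
    [[0, 0, -0.15], 0]
  ]
}}

```text
clock: 5.98
eef_pos: [0.4551, 0.1599, 0.0449]
eef_rot: [[-0.97, -0.245, 0.002], [-0.245, 0.97, 0.001], [-0.002, 0.0, -1.0]]
wrist_force: [-3.7, -1.3, 28.5]
grip_width: 0.0004
```

Run:
```python
from h import *
st()
```

```text
{'clock': 5.975, 'joint_positions': [-0.4075, 0.6108, -0.0689, 2.2829, 0.1619, 0.2499, 1.1972], 'eef_pos': [0.4551, 0.1599, 0.0449], 'eef_rot': [[-0.9696, -0.2447, 0.0022], [-0.2447, 0.9696, 0.0007], [-0.0023, 0.0001, -1.0]], 'wrist_force': [-3.6635, -1.3313, 28.5405], 'grip_width': 0.0004}
```

Still down at 28.5 N. I'll hold briefly, then rise.

Emit:
{"op": "apply_moves", "data": {
  "commands": [
    [[0, 0, 0], 0],
    [[0, 0, 0], 0],
    [[0, 0, -0.6], 0],
    [[0, 0, -2], 0],
    [[0, 0, -5], 0]
  ]
}}

```text
clock: 6.6
eef_pos: [0.4542, 0.1595, 0.0934]
eef_rot: [[-0.97, -0.245, -0.002], [-0.245, 0.97, -0.001], [0.002, -0.0, -1.0]]
wrist_force: [-0.9, 0.2, -0.3]
grip_width: 0.0007
```

Run:
```python
from h import *
st(); goto(.098,0,.13)
```

```text
{'clock': 6.6, 'joint_positions': [-0.3805, 0.5187, -0.1049, 2.2526, 0.141, 0.3781, 1.2152], 'eef_pos': [0.4542, 0.1595, 0.0934], 'eef_rot': [[-0.9696, -0.2449, -0.0017], [-0.2449, 0.9696, -0.0009], [0.0019, -0.0004, -1.0]], 'wrist_force': [-0.9302, 0.1749, -0.2814], 'grip_width': 0.0007}
unit pos mm [-1.5  0.3 93.4] shift cm [-9.94 -0.03 -3.68] roll -0.0004
```

Emit:
{"op": "apply_moves", "data": {
  "commands": [
    [[0, 0, -3], 0],
    [[-1.5, 0, -5], 0],
    [[-5, 0, -5], 0],
    [[-8.5, 0, -5], 0],
    [[-10, 0, -5], 0]
  ]
}}

```text
clock: 7.22
eef_pos: [0.5532, 0.1845, 0.1437]
eef_rot: [[-0.97, -0.244, 0.001], [-0.244, 0.97, 0.001], [-0.001, 0.0, -1.0]]
wrist_force: [-0.7, -0.4, 0.4]
grip_width: 0.0003
```

Run:
```python
from h import *
st(); goto(.098,0,.086); c=snap('scene','s3')
cv2.imwrite('pics/s3c.png',cv2.resize(cv2.imread('pics/s3.png')[60:210,210:370],None,fx=3.5,fy=3.5,interpolation=cv2.INTER_CUBIC))
```

```text
{'clock': 7.225, 'joint_positions': [-0.3282, 0.527, -0.1311, 1.9938, 0.1124, 0.6263, 1.2848], 'eef_pos': [0.5532, 0.1845, 0.1437], 'eef_rot': [[-0.9697, -0.2442, 0.0011], [-0.2442, 0.9697, 0.0005], [-0.0012, 0.0002, -1.0]], 'wrist_force': [-0.7122, -0.3576, 0.4304], 'grip_width': 0.0003}
unit pos mm [100.6   0.2 143.7] shift cm [ 0.27 -0.02  5.77] roll -0.0011
```

View pics/s3c.png

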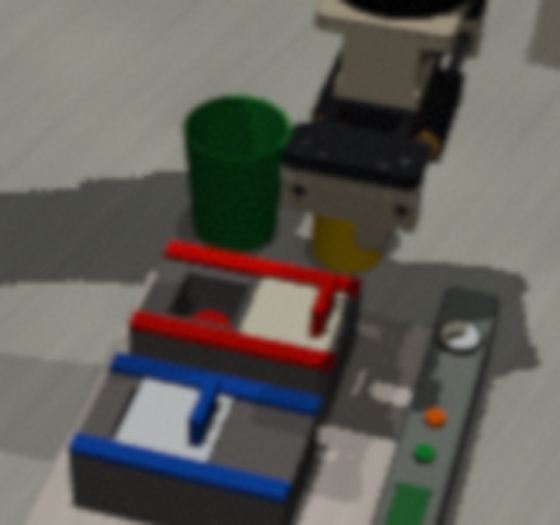

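The shutter stays open (tab at (323,305)), the key is up at (212,318), and the fingers are beyond the tab. I'll go down and push it shut.

Emit:
{"op": "apply_moves", "data": {
  "commands": [
    [[0, 0, 2], 0],
    [[0, 0, 3.6], 0],
    [[0, 0, 5], 0],
    [[0, 0, 5.7], 0],
    [[0, 0, 5.7], 0]
  ]
}}

```text
clock: 7.9
eef_pos: [0.5514, 0.1841, 0.0857]
eef_rot: [[-0.97, -0.245, -0.001], [-0.245, 0.97, -0.0], [0.001, -0.0, -1.0]]
wrist_force: [0.2, -0.2, -0.4]
grip_width: 0.0008
```

Run:
```python
from h import *
st(); goto(.0282,0,.085)
```

```text
{'clock': 7.9, 'joint_positions': [-0.3427, 0.6094, -0.1132, 2.0354, 0.1342, 0.5046, 1.2649], 'eef_pos': [0.5514, 0.1841, 0.0857], 'eef_rot': [[-0.9696, -0.2448, -0.0009], [-0.2448, 0.9696, -0.0004], [0.001, -0.0002, -1.0]], 'wrist_force': [0.2465, -0.1643, -0.4337], 'grip_width': 0.0008}
unit pos mm [98.8  0.3 85.7] shift cm [ 7.06 -0.03  0.07] roll -0.0005
```

Emit:
{"op": "apply_moves", "data": {
  "commands": [
    [[1.1, 0, 0], 0],
    [[2.2, 0, 0], 0],
    [[3.3, 0, 0], 0],
    [[4.4, 0, 0], 0],
    [[5.5, 0, 0], 0]
  ]
}}

```text
clock: 8.52
eef_pos: [0.4979, 0.1706, 0.0864]
eef_rot: [[-0.97, -0.245, 0.001], [-0.245, 0.97, 0.0], [-0.001, 0.0, -1.0]]
wrist_force: [1.9, 0.5, 1.0]
grip_width: 0.0006
```

Run:
```python
from h import *
st(); goto(.0282,0,.085)
```

```text
{'clock': 8.525, 'joint_positions': [-0.3632, 0.5638, -0.1066, 2.1602, 0.1392, 0.4231, 1.2377], 'eef_pos': [0.4979, 0.1706, 0.0864], 'eef_rot': [[-0.9696, -0.2447, 0.0007], [-0.2447, 0.9696, 0.0002], [-0.0007, 0.0, -1.0]], 'wrist_force': [1.9107, 0.5466, 0.994], 'grip_width': 0.0006}
unit pos mm [43.6  0.3 86.4] shift cm [ 1.54 -0.03  0.14] roll -0.0006
```

Emit:
{"op": "apply_moves", "data": {
  "commands": [
    [[0.6, 0, 0], 0],
    [[1.1, 0, 0], 0],
    [[1.5, 0, 0], 0],
    [[1.7, 0, 0], 0],
    [[1.8, 0, 0], 0]
  ]
}}

```text
clock: 9.15
eef_pos: [0.485, 0.1675, 0.0865]
eef_rot: [[-0.97, -0.244, 0.007], [-0.244, 0.97, 0.003], [-0.008, 0.001, -1.0]]
wrist_force: [12.9, 1.3, -8.3]
grip_width: 0.0006
```

Run:
```python
from h import *
st(); goto(.0282,0,.085)
```

```text
{'clock': 9.15, 'joint_positions': [-0.3709, 0.552, -0.1025, 2.1948, 0.1417, 0.3931, 1.2286], 'eef_pos': [0.485, 0.1675, 0.0865], 'eef_rot': [[-0.9697, -0.2441, 0.0071], [-0.2441, 0.9698, 0.003], [-0.0076, 0.0012, -1.0]], 'wrist_force': [12.9137, 1.2631, -8.2567], 'grip_width': 0.0006}
unit pos mm [30.3  0.4 86.5] shift cm [ 0.21 -0.04  0.15] roll -0.0013
```

The stop is reached at 13 N. I'll back off, rise and check.

Emit:
{"op": "apply_moves", "data": {
  "commands": [
    [[-1.0, 0, 0], 0],
    [[-2.0, 0, 0], 0],
    [[-2.0, 0, -3], 0],
    [[-2.0, 0, -8], 0],
    [[-2.0, 0, -13], 0]
  ]
}}

```text
clock: 9.78
eef_pos: [0.4998, 0.1711, 0.2172]
eef_rot: [[-0.97, -0.245, -0.002], [-0.245, 0.97, -0.001], [0.002, -0.0, -1.0]]
wrist_force: [0.3, 0.4, -0.2]
grip_width: 0.0006
```

Emit:
{"op": "apply_moves", "data": {
  "commands": [
    [[0, 4, -2], 0],
    [[0, 9, -2], 0],
    [[0, 14, -2], 0],
    [[0, 20, -2], 0],
    [[0, 25, -2], 0]
  ]
}}

```text
clock: 10.4
eef_pos: [0.438, 0.4157, 0.236]
eef_rot: [[-0.969, -0.246, -0.001], [-0.246, 0.969, -0.0], [0.001, -0.0, -1.0]]
wrist_force: [0.3, -0.5, -0.6]
grip_width: 0.0002
```

Run:
```python
from h import *
st(); s=snap('scene','s4'); t=snap('top','t4')
x=np.array([np.cos(YAW),np.sin(YAW)]);y=np.array([-x[1],x[0]])
for f,c in(('s0',load('scene0')),('s2',load('s2')),('s4',s),('t0',load('top0')),('t4',t)):
    print(f,[(a,np.round(ce,1).tolist()) for a,_,ce,_ in redblobs(c)])
    im=c['pixels']
for o in(-.004,-.002,0,.002):
  p=[*(W+(.018-.0013+o)*x),.098]; print(o,'pred tab top mid',np.round(proj(s,p),1),np.round(proj(t,p),1))
f=lambda i:cv2.resize(i,(390,390),interpolation=cv2.INTER_CUBIC)
cv2.imwrite('pics/c4.png',np.hstack([f(cv2.imread('pics/t4.png')[150:250,140:240]),f(cv2.imread('pics/s4.png')[100:200,230:330])]))
```

```text
{'clock': 10.4, 'joint_positions': [-0.7245, 0.4405, -0.1828, 1.8589, 0.1025, 0.8522, 0.861], 'eef_pos': [0.438, 0.4157, 0.236], 'eef_rot': [[-0.9694, -0.2456, -0.0009], [-0.2456, 0.9694, -0.0004], [0.001, -0.0002, -1.0]], 'wrist_force': [0.3135, -0.4922, -0.565], 'grip_width': 0.0002}
s0 [(np.int32(333), [284.8, 137.3]), (np.int32(344), [276.7, 157.2])]
s2 [(np.int32(319), [288.2, 137.9]), (np.int32(346), [277.0, 156.7])]
s4 [(np.int32(328), [284.4, 137.1]), (np.int32(346), [276.8, 157.3])]
t0 [(np.int32(347), [197.5, 198.6]), (np.int32(356), [164.2, 208.2]), (np.int32(52), [179.4, 201.2])]
t4 [(np.int32(349), [197.5, 198.6]), (np.int32(357), [164.2, 208.2]), (np.int32(53), [181.0, 206.4])]
-0.004 pred tab top mid [275.4 137.9] [181.3 208.7]
-0.002 pred tab top mid [276.2 138.1] [181.  207.7]
0 pred tab top mid [277.1 138.3] [180.8 206.8]
0.002 pred tab top mid [278.  138.4] [180.5 205.8]
```

View pics/c4.png

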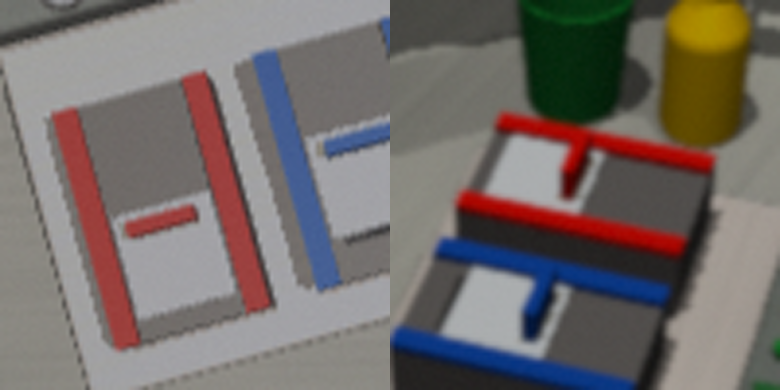

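The shutter is shut: the tab in the top view is at (181.0,206.4), with (180.8,206.8) predicted for fully shut. The blue unit, cup and bottle look unmoved, and the arm is clear. Handing in.

```bash
python3 -c "
from station import ctrl
print(ctrl.finish_job())"
```

```text
the job is handed in; nothing more can be done
None
```

I reset the boiler and handed the job in at 10.4 s. With closed fingertips I pushed the red shutter open, pressed the red key and held it about 1 s, let it come up, pushed the shutter shut and drew back.

**Checks**
- **Shutter:** it met its stop at about 11 N opening and 13 N closing. In the last top picture the tab is within about 1 mm of the predicted shut place.
- **Key:** the fingertip reached z = 44–45 mm, against 45 mm expected for fully down. A later picture showed the key still in view in its well, though I did not measure its height.
- **Other things:** the blue unit, cup and bottle look unmoved. I did not check the bowl again in the last pictures.

**Disagreements**
- **Press force:** the first press peaked at about 59 N at the wrist, more than needed, so I eased it to 28 N for the hold. That is within the 120 N wrist limit.
- **Shutter travel:** taking the fingertip as 15 mm thick, my two stop positions give about 53 mm of travel instead of 56 mm. I put this down to the fingertip being about 18 mm thick, because the stop forces and the pictures both indicate full travel.

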